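Set the code lock of the instrument case

TASK

Set the code lock on the lid of the black instrument case to 4-3-2, reading the three thumbwheels from left to right as seen from the robot. The middle wheel already stands at 3: leave it there and roll only the two outer wheels, the left one to 4 and the right one to 2, each with its fin squarely at its number.

Things in the scene. Friction and masses are not known exactly. Their poses are not given: they have to be found in the camera images.
- case: closed black case, fixed, 260 (x) x 360 (y) mm, lid top at z 110 mm. Origin: centre of underside; x away from the robot (yaw up to 17 deg), y to the robot's left, z up. In its lid, three equal thumbwheels, axles along y at x -40, z 102 mm. A 54 mm wide, 26 mm high steel weight and a 38 mm wide, 50 mm high jar stand loose on the lid 120 to 130 mm beyond the axles.
- wheel_left (a joint): left wheel, centre at case y +72 mm: black drum, radius 30, 24 mm wide, with one bare metal radial fin 8 mm thick, 22 mm wide along y, outer edge 54 mm from the axle. Value: rad, 0 = fin straight up (number 3), grows as the fin rolls to case +x, away from the robot. Numbers 1 to 5 at -0.838, -0.419, 0, 0.419, 0.838; stops at -1 and 1. Starts at -0.66 to 0.
- wheel_middle (a joint): middle wheel, at case y 0, same shape and values; starts within 0.05 of 0 (number 3). Left (+y) of each wheel is a fixed white curved scale, radius 27 mm, 13 to 36 mm from the wheel's centre, with rows of 1 to 5 black dots, 24 deg apart: row 1 nearest the robot, 3 on top, 5 farthest. The fin in line with the row of n dots means number n.
- wheel_right (a joint): right wheel, at case y -72 mm, same shape and values; starts at 0 to 0.66. All wheels turn with light friction (about 1.5 N at the fin) and stay where they are left. Roll one by pushing its fin along case x with a fingertip reaching down beside the fin to about 35 mm above the axle (the drum's top is 30 mm above it).

How it is judged:
By the outcome, as a careful person would: the job done as asked, in the order asked, and still so for the second after the job is handed in, with the robot touching nothing.
It also fails if it takes over 38 s, if anything falls off the work surface, if the arm or the gripper's body presses on something with over 40 N, if the wrist force passes 120 N, or if a joint passes its speed limit or range.

ROBOT

A 6-joint arm with a two-finger parallel gripper is mounted at the origin on the work surface. World frame = base frame: x ahead of the robot, y to its left, z up, the work surface at z = 0. Lengths are in m, angles in rad, forces in N, time in s.
With the tool pointing down it reaches from about 0.25 to 0.775 m from the base axis. Payload 4 kg.
Tool frame: the origin (TCP) lies midway between the tips of the shut fingers; the grasp point (between the pads) lies 19 mm behind it; z points along the fingers, x is the direction in which the jaws open and shut, and the axes are right-handed (so a half turn about z gives the same grasp; the last joint's range is limited). The gripper opens to 94 mm and grips with 3 to 60 N. Pads are 16 mm wide; open, the fingers measure 119 mm over their backs; the gripper's body (75 mm by 177 mm) begins 78 mm behind the grasp point.
Start: joints at [-1.415, 0.087, 1.371, -0, 1.684, -0.103], TCP at [0.141, -0.532, 0.206] pointing down, gripper open.
Joint ranges: [-3.1, 3.1], [-0.76, 2.03], [0.27, 2.55], [-1.08, 4.22], [0.17, 2.65], [-2.57, 2.57]. Speed limits (rad/s): [2.79, 2.79, 3.14, 3.14, 3.14, 3.14].

INTERFACE

Orientations are given as [roll, pitch, yaw] about the fixed x, y, z axes, in that order (R = Rz(yaw) Ry(pitch) Rx(roll)).
In Python, from bench import * gives the robot as it stands.
- The arm moves only by the tool send_rows, never from a script. Its argument "rows" is one flat list of numbers, 7 for each row, row after row: the shift along the world's x, y, z in mm, then the turn, a rotation vector about the world's x, y, z in degrees, then the opening, from 0 (shut) to 1 (fully open). A call has exactly 8 rows; each row shifts and turns the commanded pose from where the row before left it; what a row does not reach is not made up. A row lasts 1/8 s, in which the tool goes at most 62.5 mm and 10.7 degrees, less where a joint would pass 70% of its speed; a pose out of reach is approached as far as the arm can. A call is refused whole if a number of a shift passes 62.5 or a number of a turn 10.7, either way. A call with a gripper value outside its range is refused whole. The fingers move at their own pace and stop on an object; the grip force is fixed at half the most. Time passes only in rows, so rows that do not move let the fingers close, or fill a call up. It gives the time, the measured TCP pose, the force and the opening at its end, in the units of the state.
- get_obs(): the state, without advancing time (a new reading comes with each control period).
- snapshot(name): name is "scene" or "top" or "wrist"; returns a dict with "color" (420x560x3 uint8, red, green, blue), "intrinsics" (3x3 intrinsics, pixels), "distortion" ([k1, k2, p1, p2, k3] as OpenCV has them; the pictures are not rectified), "rvec" (rotation vector, rad) and "tvec" (3), from world to camera coordinates, as OpenCV has them; the wrist camera has in their place "T_tool_cam" (4x4, takes a point from camera to tool coordinates, whose origin is the TCP and whose axes are the tool frame's). Camera axes: x right, y down, z forward; pixel columns grow to the right and rows downward; lengths in m; the calibration is good to about 2 mm. A picture is of the moment at which its call begins: read the wrist's pose just before it. There is no depth.
- close_job(): hands the job in, once; it reports no verdict.
The state is a dict: "time": time; "joint_positions": joint angles; "qvel": joint speeds; "joint_torque": joint torques, N m; "tool_pos": TCP position; "ee_rot": TCP orientation; "wrist_force": force on the tool from outside, world axes, zero at the start; "wrist_torque": the same for the moment, N m; "width": finger opening in m.
Only numpy, scipy, OpenCV 4.12 (cv2) and the standard library are available. Lean on these libraries where they do the work, as an engineer would, in place of code of your own. Each camera call takes 0.05 s, during which the arm holds its last target.

## Working session

There is one attempt and no reset: what is moved stays moved. The work goes in short steps, Python scripts to look and compute and a tool call to move; the robot and the scene stay as the last step left them, time stands still between calls to the robot, and variables do not carry over. Pictures are saved under pics/ and viewed, and the job is handed in when it is done.

Besides the shell and the picture viewer there is one more tool, called after "Call:" as name(argument=value, ...), one argument or row to a line, values as JSON. send_rows: Moves the arm, as the interface text tells. Its arguments: {"type":"object","properties":{"rows":{"type":"array","items":{"type":"number"}}},"required":["rows"]}

```bash
mkdir -p pics; ls; cat > h.py <<'E'
from bench import *
import numpy as np, cv2
def snap(n,f):
    s=snapshot(n); cv2.imwrite('pics/'+f,s['color'][:,:,::-1]); 
    import pickle; pickle.dump(s,open('pics/'+f+'.pkl','wb')); return s
E
python3 - <<'E'
from h import *
o=get_obs(); print(o)
snap('scene','s0.png'); snap('top','t0.png')
E
```

```text
pics
{'time': 0.0, 'joint_positions': array([-1.41506371e+00,  8.79501206e-02,  1.37227919e+00,  1.04199932e-05,
        1.68359808e+00, -1.03106212e-01]), 'qvel': array([ 0.00030099,  0.00110725,  0.00077131, -0.0015933 ,  0.0002329 ,
       -0.00014286]), 'joint_torque': array([-6.61116937e-04, -3.40183890e+01, -3.02429509e+01,  7.18913041e-02,
        3.29514197e-02, -1.60706936e-04]), 'tool_pos': array([ 0.14068517, -0.53112136,  0.20429421]), 'ee_rot': array([-3.14135234e+00,  2.22180552e-03, -1.31195607e+00]), 'wrist_force': array([-0.18333846,  0.55379199, -0.06727913]), 'wrist_torque': array([ 0.0056503 ,  0.02733603, -0.00596253]), 'width': 0.09411744054484923}
```

View pics/s0.png

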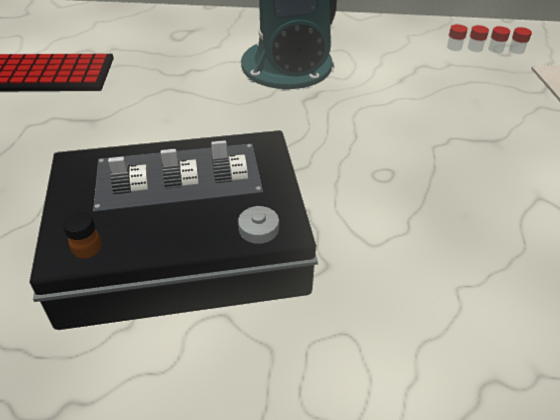

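View pics/t0.png

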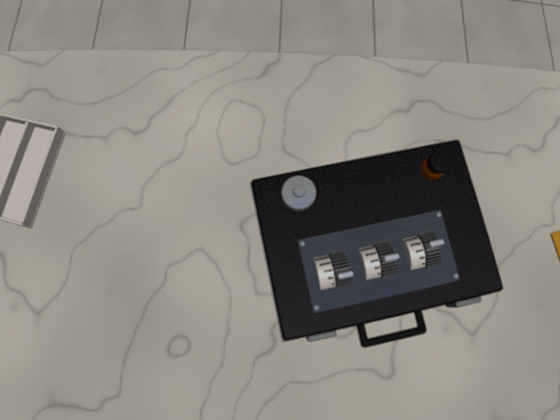

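The scene camera looks back toward the robot, with the case at lower left. In the top view the lid corners are at about (252,181), (460,141), (501,290) and (284,339), and the wheels are near (333,271), (380,260) and (424,249). I'll enlarge both views to measure.

```bash
python3 - <<'E'
import cv2
a=cv2.imread('pics/t0.png')[200:320,290:470]; cv2.imwrite('pics/t0c.png',cv2.resize(a,None,fx=4.4,fy=4.4,interpolation=cv2.INTER_CUBIC))
a=cv2.imread('pics/t0.png')[130:350,240:515]; cv2.imwrite('pics/t0d.png',cv2.resize(a,None,fx=2.7,fy=2.7,interpolation=cv2.INTER_CUBIC))
a=cv2.imread('pics/s0.png')[130:220,85:275]; cv2.imwrite('pics/s0c.png',cv2.resize(a,None,fx=4.2,fy=4.2,interpolation=cv2.INTER_CUBIC))
E
```

```text
(no output)
```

View pics/t0c.png

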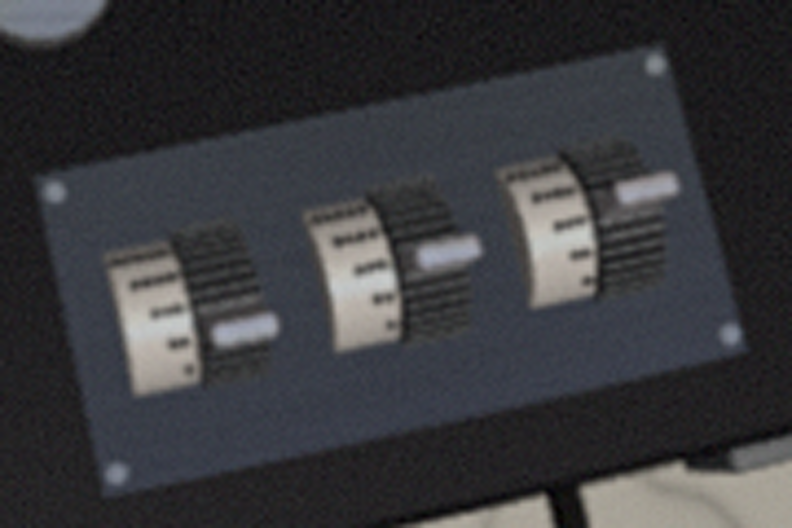

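View pics/t0d.png

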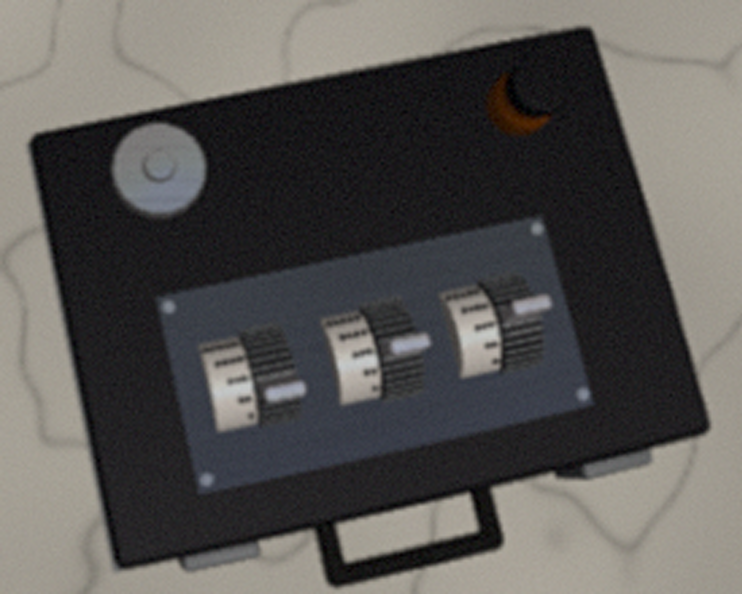

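View pics/s0c.png

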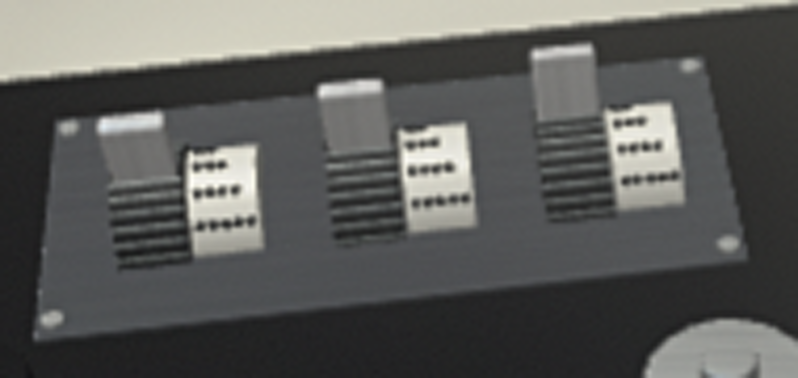

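```bash
cat > fit.py <<'E'
from h import *
import pickle
from scipy.optimize import least_squares
def load(f): return pickle.load(open('pics/'+f+'.pkl','rb'))
def proj(s,P): return cv2.projectPoints(np.float64(P).reshape(-1,1,3),s['rvec'],s['tvec'],s['intrinsics'],np.float64(s['distortion']))[0].reshape(-1,2)
def c2w(p,P):
    c,s=np.cos(p[2]),np.sin(p[2]); P=np.atleast_2d(P)
    return np.c_[p[0]+c*P[:,0]-s*P[:,1],p[1]+s*P[:,0]+c*P[:,1],P[:,2]]
def tip(th,y,r=.054): return [-.04+r*np.sin(th),y,.102+r*np.cos(th)]
E
python3 - <<'E'
from fit import *
t=load('t0.png'); s=load('s0.png')
lid=[[.13,.18,.11],[.13,-.18,.11],[-.13,-.18,.11],[-.13,.18,.11]]
tl=np.array([[252.2,181.1],[458.5,141.1],[502.2,289.3],[283.7,339.6]])
tf=np.array([[345.7,275],[391.8,257.3],[437,242.7]])
sf=np.array([[219,142.6],[168.3,151],[116.2,159]])
def f(q,parts=False):
    p=q[:3]; F=c2w(p,[tip(q[3],.072),tip(q[4],0),tip(q[5],-.072)])
    r=[proj(t,c2w(p,lid))-tl,proj(t,F)-tf,proj(s,F)-sf]
    return r if parts else np.concatenate(r).ravel()
r=least_squares(f,[.5,0,.2,-.3,0,.3],x_scale=[.1,.1,.1,.1,.1,.1])
print(r.x,np.degrees(r.x[2])); [print(a.round(1)) for a in f(r.x,True)]
q=r.x
print(proj(s,c2w(q[:3],lid)).round(1))
for x in lid: print(c2w(q[:3],x))
img=cv2.imread('pics/t0.png')
E
```

```text
[ 0.56545385 -0.12545904  0.24351427 -0.2151531  -0.01106102  0.11349669] 13.952340083752997
[[-2.5 -2.6]
 [ 1.7 -3.1]
 [ 3.2  1.5]
 [-1.3  2.7]]
[[-0.4 -0.6]
 [-0.2 -0.7]
 [-0.3 -0.7]]
[[-0.2 -1.6]
 [ 0.1 -1.2]
 [-0.1 -1. ]]
[[316.8 244.9]
 [ 26.8 280.8]
 [ 53.  149.2]
 [282.6 127.7]]
[[0.64821777 0.08057527 0.11      ]]
[[ 0.73501906 -0.26880352  0.11      ]]
[[ 0.48268993 -0.33149334  0.11      ]]
[[0.39588864 0.01788545 0.11      ]]
```

```bash
python3 - <<'E'
from fit import *
p=[.56545,-.12546,.2435]
for n,x,y in [('Lax',-.04,.072),('Lstart',-.085,.072),('Rax',-.04,-.072),('Rstart',.005,-.072),('M',-.04,0)]: print(n,c2w(p,[x,y,.138])*1000)
E
```

```text
Lax [[509.27073634 -65.22802897 138.        ]]
Lstart [[465.59823328 -76.07756706 138.        ]]
Rax [[ 543.98925823 -204.98003875  138.        ]]
Rstart [[ 587.66176129 -194.13050066  138.        ]]
M [[ 526.62999728 -135.10403386  138.        ]]
```

Call:
send_rows(
  rows=[30, 42, 1, 0, 0, -0.8, 0, 30, 42, 0, 0, 0, 0, 0, 30, 42, 0, 0, 0, 0, 0, 30, 42, 0, 0, 0, 0, 0, 30, 42, 0, 0, 0, 0, 0, 30, 42, 0, 0, 0, 0, 0, 30, 42, 0, 0, 0, 0, 0, 30, 42, 0, 0, 0, 0, 0],
)

```text
time: 1.1
tool_pos: [0.3813, -0.1941, 0.2061]
ee_rot: [3.141, 0.0, -1.326]
wrist_force: [1.9, -0.6, 0.5]
width: 0.0175
```

Call:
send_rows(
  rows=[30, 42, 0, 0, 0, 0, 0, 30, 42, 0, 0, 0, 0, 0, 25, 35, 0, 0, 0, 0, 0, 0, 0, 0, 0, 0, 0, 0, 0, 0, 0, 0, 0, 0, 0, 0, 0, 0, 0, 0, 0, 0, 0, 0, 0, 0, 0, 0, 0, 0, 0, 0, 0, 0, 0, 0],
)

```text
time: 2.1
tool_pos: [0.4655, -0.0773, 0.2066]
ee_rot: [-3.141, -0.0, -1.327]
wrist_force: [-0.3, -0.2, -0.3]
width: 0.0005
```

```bash
python3 - <<'E'
from h import *
o=get_obs(); s=snap('wrist','w1.png'); print(o['tool_pos'],s['T_tool_cam'])
E
```

```text
[ 0.46550058 -0.07733815  0.20663912] [[ 9.99999984e-01  1.20573476e-04 -1.34296950e-04  7.98381498e-04]
 [-7.84398472e-05  9.60502009e-01  2.78273039e-01 -8.12411540e-02]
 [ 1.62544838e-04 -2.78273024e-01  9.60502003e-01 -1.80426217e-01]
 [ 0.00000000e+00  0.00000000e+00  0.00000000e+00  1.00000000e+00]]
```

View pics/w1.png

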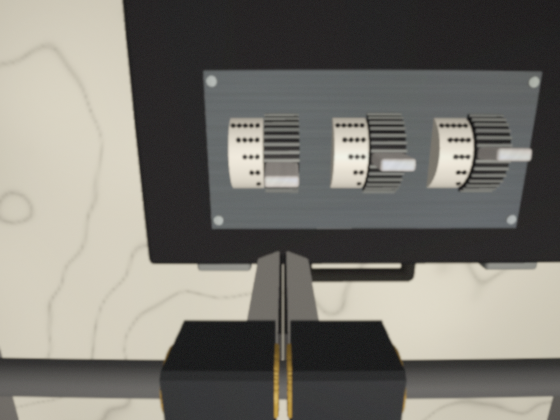

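```bash
python3 - <<'E'
import cv2
a=cv2.imread('pics/w1.png')[95:215,215:415]; cv2.imwrite('pics/w1c.png',cv2.resize(a,None,fx=4,fy=4,interpolation=cv2.INTER_CUBIC))
a=cv2.imread('pics/w1.png')[95:215,360:560]; cv2.imwrite('pics/w1d.png',cv2.resize(a,None,fx=4,fy=4,interpolation=cv2.INTER_CUBIC))
E
```

```text
(no output)
```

View pics/w1c.png

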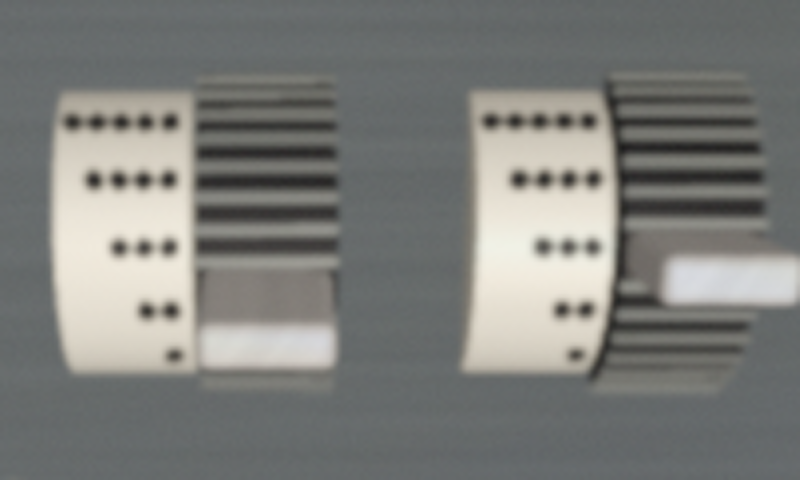

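View pics/w1d.png

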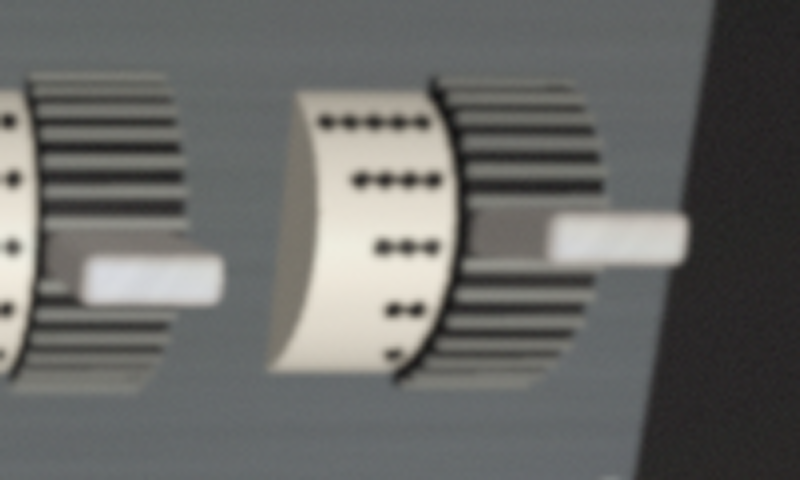

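```bash
cat >> fit.py <<'E'
from scipy.spatial.transform import Rotation as Ro
def wproj(s,tp,eul,P):
    T=np.eye(4); T[:3,:3]=Ro.from_euler('xyz',eul).as_matrix(); T[:3,3]=tp
    W=np.linalg.inv(T@s['T_tool_cam'])
    return cv2.projectPoints(np.float64(P).reshape(-1,1,3),cv2.Rodrigues(W[:3,:3])[0],W[:3,3],s['intrinsics'],np.float64(s['distortion']))[0].reshape(-1,2)
E
python3 - <<'E'
from fit import *
s=load('w1.png'); tp=[0.46550058,-0.07733815,0.20663912]; eul=[-3.141,0,-1.327]
Y=[.072,0,-.072]
A=lambda x,y:[215+x/4,95+y/4]
B=lambda x,y:[360+x/4,95+y/4]
dots=[[(A,169,180),(A,169,247)],[(A,595,180),(A,593,247)],[(B,433,180),(B,431,247)]]
rows=[355,310,247,180,121]
tipsT=np.array([A(268,346),A(733,280),B(620,239)])
def f(q,parts=False):
    p=q[:3]; yd=q[6]; r=[]
    for k in range(3):
        P=[tip((n-3)*.4189,Y[k]+yd,.027) for n in range(1,6)]
        uv=wproj(s,tp,eul,c2w(p,P)); v=np.array(rows)/4+95
        r.append(uv[:,1]-v)
        r.append([uv[3,0]-dots[k][0][0](*dots[k][0][1:])[0],uv[2,0]-dots[k][1][0](*dots[k][1][1:])[0]])
    F=wproj(s,tp,eul,c2w(p,[tip(q[3+k],Y[k]) for k in range(3)]))
    r.append((F-tipsT).ravel())
    return r if parts else np.concatenate(r)
r=least_squares(f,[.565,-.125,.24,-.2,0,.1,.02],x_scale=[.1]*7)
print(r.x); [print(np.round(a,1)) for a in f(r.x,True)]
p=r.x[:3]
for n,x,y in [('Lax',-.04,.072),('Rax',-.04,-.072)]: print(n,c2w(p,[x,y,.138])*1000)
E
```

```text
[ 0.56791345 -0.12643866  0.2460408  -0.22656647 -0.03004073  0.09061956
  0.01644132]
[-0.7 -0.4  0.1  0.2  0.9]
[0.6 0.7]
[-0.8 -0.5 -0.1  0.1  0.7]
[-0.4 -0. ]
[-0.9 -0.5  0.   0.3  1. ]
[-0.5 -0.5]
[ 0.  -0.   0.3  0.  -0.4 -0. ]
Lax [[511.58133121 -66.34962818 138.        ]]
Rax [[ 546.65482288 -206.01297406  138.        ]]
```

Call:
send_rows(
  rows=[0, 0, -30, 0, 0, 0, 0, 0, 0, -30, 0, 0, 0, 0, 1, 0.5, -8, 0, 0, 0, 0, 8, 2, 0, 0, 0, 0, 0, 8, 2, 0, 0, 0, 0, 0, 8, 2, 0, 0, 0, 0, 0, 8, 2, 0, 0, 0, 0, 0, 8, 2, 0, 0, 0, 0, 0],
)

```text
time: 3.15
tool_pos: [0.5072, -0.0662, 0.1389]
ee_rot: [3.141, -0.001, -1.326]
wrist_force: [-3.2, -1.3, 0.7]
width: 0.0006
```

```bash
python3 - <<'E'
from h import *
o=get_obs(); s=snap('wrist','w2.png'); print(o['tool_pos'],o['ee_rot'],o['wrist_force'])
E
```

```text
[ 0.50720298 -0.06623673  0.13885013] [ 3.14120930e+00 -5.25100036e-04 -1.32594208e+00] [-3.16560403 -1.32408335  0.70580758]
```

View pics/w2.png

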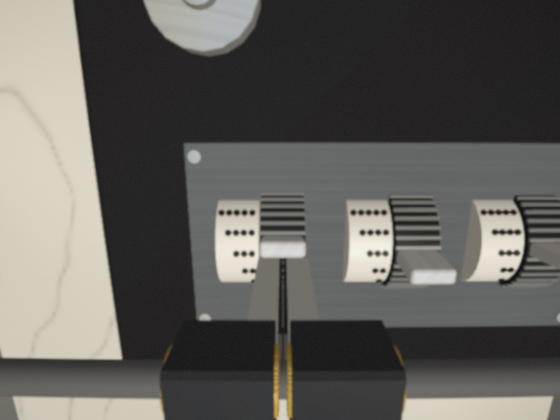

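```bash
cat >> fit.py <<'E'
def meas(f,tp,eul,rows,tipuv,Y,nrows=(1,2,3,4,5)):
    s=load(f)
    def g(q,parts=False):
        p=[.5672+q[0],-.1261+q[1],.245]
        P=[tip((n-3)*.4189,Y+.0164,.027) for n in nrows]
        a=wproj(s,tp,eul,c2w(p,P))[:,1]-np.array(rows)
        b=(wproj(s,tp,eul,c2w(p,tip(q[2],Y)))-tipuv).ravel()
        return np.r_[a,b]
    r=least_squares(g,[0,0,0],x_scale=[.1,.1,.1]); print(r.x,r.fun.round(1)); return r
E
python3 - <<'E'
import cv2
a=cv2.imread('pics/w2.png')[180:300,200:330]; cv2.imwrite('pics/w2c.png',cv2.resize(a,None,fx=5,fy=5,interpolation=cv2.INTER_CUBIC))
E
```

```text
(no output)
```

View pics/w2c.png

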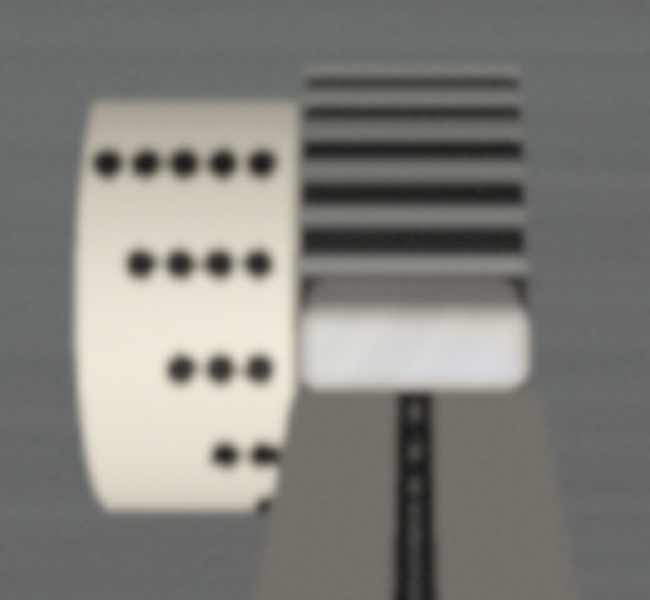

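```bash
python3 - <<'E'
from fit import *
R=[455,370,265,163]
meas('w2.png',[0.5072,-0.06624,0.13885],[3.1412,-.0005,-1.3259],[180+v/5 for v in R],[200+416/5,180+346/5],.072,(2,3,4,5))
E
```

```text
[ 0.00025689 -0.00044132  0.2356812 ] [-0.6 -0.4  0.1  0.9  0.  -0. ]
```

Call:
send_rows(
  rows=[2.1, 0.5, 0, 0, 0, 0, 0, 2.1, 0.5, 0, 0, 0, 0, 0, 2.1, 0.6, 0, 0, 0, 0, 0, 0, 0, 0, 0, 0, 0, 0, 0, 0, 0, 0, 0, 0, 0, 0, 0, 0, 0, 0, 0, 0, 0, 0, 0, 0, 0, 0, 0, 0, 0, 0, 0, 0, 0, 0],
)

```text
time: 4.2
tool_pos: [0.5131, -0.0645, 0.1386]
ee_rot: [-3.141, 0.0, -1.326]
wrist_force: [-1.8, -0.2, 0.1]
width: 0.0006
```

```bash
python3 - <<'E'
from h import *
o=get_obs(); s=snap('wrist','w3.png'); print(o['tool_pos'],o['ee_rot'],o['wrist_force'])
a=cv2.imread('pics/w3.png')[180:300,200:330]; cv2.imwrite('pics/w3c.png',cv2.resize(a,None,fx=5,fy=5,interpolation=cv2.INTER_CUBIC))
E
```

```text
[ 0.51305662 -0.06453668  0.13856247] [-3.14145726e+00  2.10473956e-05 -1.32592189e+00] [-1.82374628 -0.15009022  0.09619378]
```

View pics/w3c.png

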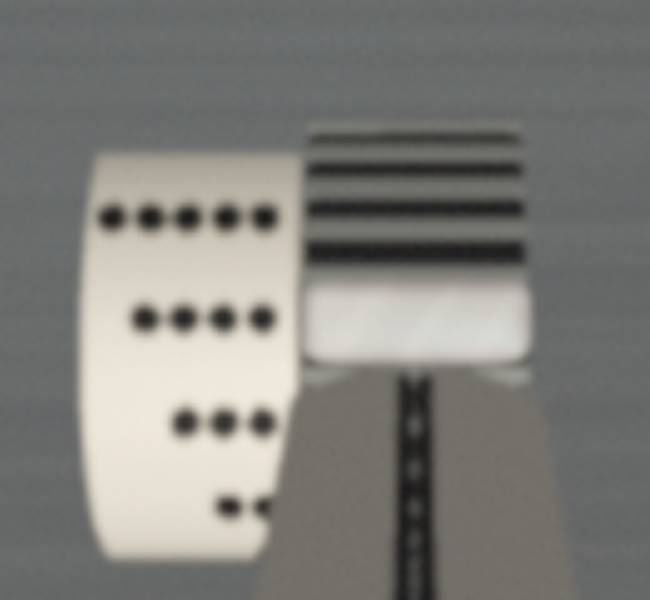

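```bash
python3 - <<'E'
from fit import *
R=[507,423,319,217]
meas('w3.png',[0.51306,-0.06454,0.13856],[3.1415,0,-1.3259],[180+v/5 for v in R],[200+417/5,180+322/5],.072,(2,3,4,5))
E
```

```text
[ 1.82689453e-04 -3.32821789e-04  3.85689681e-01] [-0.8 -0.3  0.1  0.9  0.  -0. ]
```

Call:
send_rows(
  rows=[0.7, 0.2, 0, 0, 0, 0, 0, 0.7, 0.2, 0, 0, 0, 0, 0, 0, 0, 0, 0, 0, 0, 0, 0, 0, 0, 0, 0, 0, 0, 0, 0, 0, 0, 0, 0, 0, 0, 0, 0, 0, 0, 0, 0, 0, 0, 0, 0, 0, 0, 0, 0, 0, 0, 0, 0, 0, 0],
)

```text
time: 5.25
tool_pos: [0.5145, -0.0642, 0.1385]
ee_rot: [-3.142, -0.0, -1.326]
wrist_force: [-1.7, -0.0, -0.1]
width: 0.0004
```

```bash
python3 - <<'E'
from h import *
o=get_obs(); s=snap('wrist','w4.png'); print(o['tool_pos'],o['ee_rot'],o['wrist_force'])
a=cv2.imread('pics/w4.png')[180:300,200:330]; cv2.imwrite('pics/w4c.png',cv2.resize(a,None,fx=5,fy=5,interpolation=cv2.INTER_CUBIC))
E
```

```text
[ 0.51445236 -0.0642033   0.13853108] [-3.14156163e+00 -9.87347306e-05 -1.32594853e+00] [-1.68537513 -0.00743108 -0.08773701]
```

View pics/w4c.png

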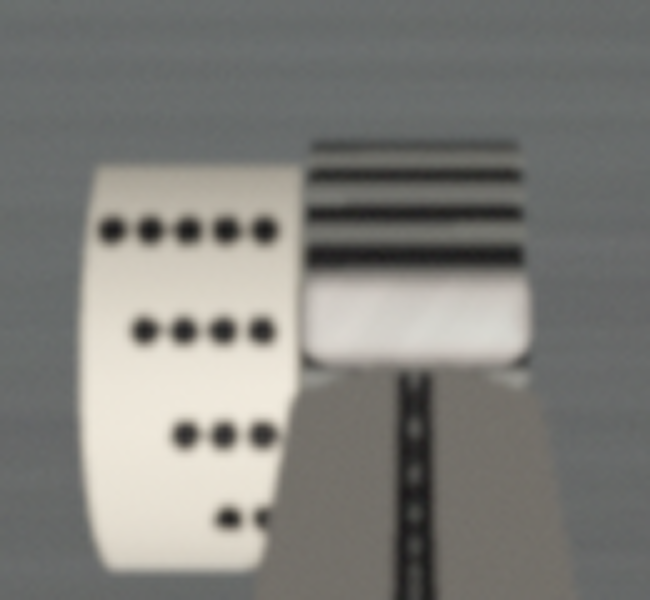

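```bash
python3 - <<'E'
from fit import *
R=[518,435,331,230]
meas('w4.png',[0.51445,-0.0642,0.13853],[3.1415,0,-1.3259],[180+v/5 for v in R],[200+417/5,180+316/5],.072,(2,3,4,5))
E
```

```text
[ 2.02413758e-04 -3.36956855e-04  4.20886516e-01] [-0.6 -0.3  0.2  0.8  0.  -0. ]
```

Call:
send_rows(
  rows=[-6, -1.5, 0, 0, 0, 0, 0, 0, 0, 33, 0, 0, 0, 0, 0, 0, 34, 0, 0, 0, 0, 26, -43, 0, 0, 0, 0, 0, 26, -43, 0, 0, 0, 0, 0, 24, -44, 0, 0, 0, 0, 0, 0, 0, 0, 0, 0, 0, 0, 0, 0, 0, 0, 0, 0, 0],
)

```text
time: 6.3
tool_pos: [0.5843, -0.1954, 0.2055]
ee_rot: [-3.141, 0.001, -1.326]
wrist_force: [-0.0, 0.8, 0.3]
width: 0.0007
```

```bash
python3 - <<'E'
from h import *
o=get_obs(); s=snap('wrist','w5.png'); print(o['tool_pos'],o['ee_rot'],o['wrist_force'])
E
```

```text
[ 0.58433107 -0.19540195  0.2054947 ] [-3.14127336e+00  5.23072394e-04 -1.32612610e+00] [-0.0303      0.76536354  0.28439925]
```

View pics/w5.png

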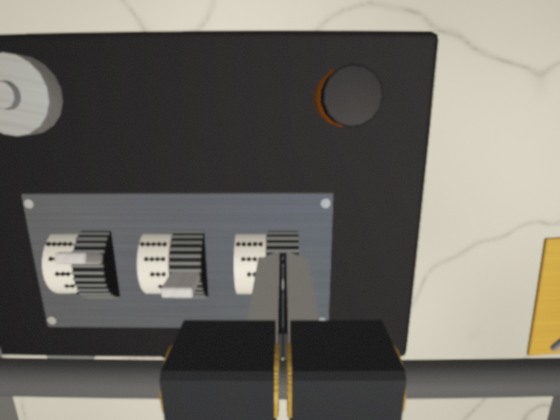

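Call:
send_rows(
  rows=[0, -1, -30, 0, 0, 0, 0, 0, 0, -30, 0, 0, 0, 0, 0, 0, -7, 0, 0, 0, 0, -10, -2.5, 0, 0, 0, 0, 0, -10, -2.5, 0, 0, 0, 0, 0, -10, -2.5, 0, 0, 0, 0, 0, -10, -2.5, 0, 0, 0, 0, 0, 0, 0, 0, 0, 0, 0, 0],
)

```text
time: 7.35
tool_pos: [0.5436, -0.2073, 0.1391]
ee_rot: [3.141, -0.001, -1.327]
wrist_force: [0.5, 0.1, 0.9]
width: 0.0004
```

```bash
python3 - <<'E'
from h import *
o=get_obs(); print(o['tool_pos'],o['ee_rot'],o['wrist_force'])
s=snap('wrist','w6.png');snap('scene','s6.png');snap('top','t6.png')
a=cv2.imread('pics/s6.png')[130:220,85:275]; b=cv2.imread('pics/t6.png')[200:320,290:470]; c=cv2.imread('pics/w6.png')
cv2.imwrite('pics/s6c.png',cv2.resize(a,None,fx=4.2,fy=4.2,interpolation=cv2.INTER_CUBIC))
E
```

```text
[ 0.54361518 -0.20725322  0.13910671] [ 3.14142270e+00 -8.10422153e-04 -1.32689933e+00] [0.46683552 0.08194715 0.85111516]
```

View pics/w6.png

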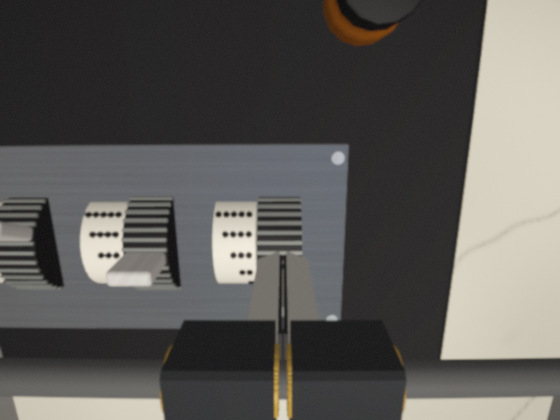

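View pics/s6c.png

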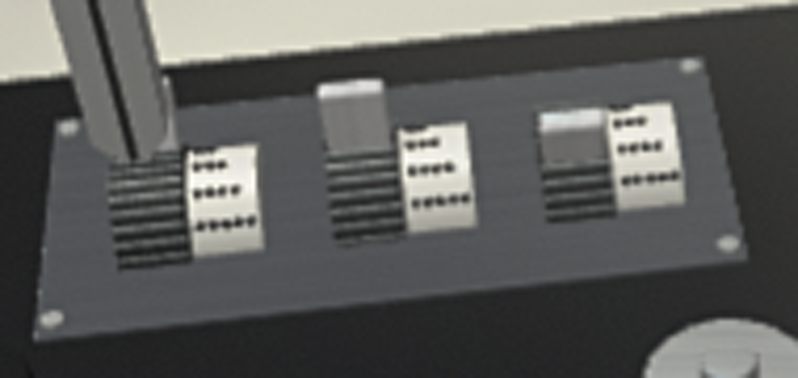

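Call:
send_rows(
  rows=[5, 1.2, 0, 0, 0, 0, 0, 0, 0, 33, 0, 0, 0, 0, 0, 0, 34, 0, 0, 0, 0, -30, -7, 0, 0, 0, 0, 0, -30, -7, 0, 0, 0, 0, 0, 0, 0, 0, 0, 0, 0, 0, 0, 0, 0, 0, 0, 0, 0, 0, 0, 0, 0, 0, 0, 0],
)

```text
time: 8.5
tool_pos: [0.4902, -0.2192, 0.2051]
ee_rot: [3.141, 0.0, -1.325]
wrist_force: [0.2, -0.4, -0.3]
width: 0.0004
```

```bash
python3 - <<'E'
from h import *
o=get_obs(); s=snap('wrist','w7.png'); print(o['tool_pos'],o['ee_rot'],o['wrist_force'])
a=cv2.imread('pics/w7.png')[90:230,180:360]; cv2.imwrite('pics/w7c.png',cv2.resize(a,None,fx=4,fy=4,interpolation=cv2.INTER_CUBIC))
E
```

```text
[ 0.49024161 -0.2192437   0.20511812] [ 3.14143462e+00  3.80442114e-04 -1.32523563e+00] [ 0.21707308 -0.4410971  -0.30153876]
```

View pics/w7c.png

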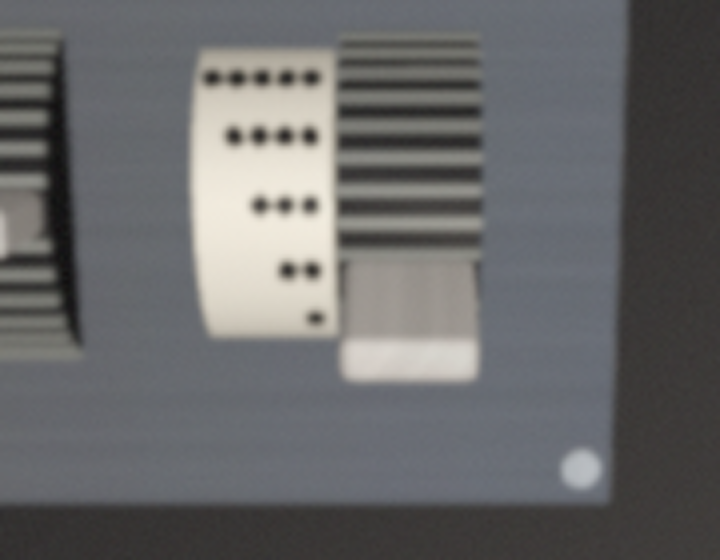

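```bash
python3 - <<'E'
from fit import *
R=[318,270,205,136,78]
r=meas('w7.png',[0.49024,-0.21924,0.20512],[3.1414,0.0004,-1.3252],[90+v/4 for v in R],[180+410/4,90+360/4],-.072)
# predicted fin visible edges: root on drum at r=30 front face, tip
E
```

```text
[ 7.50448952e-04 -2.61315866e-04 -4.21994333e-01] [-0.8 -0.4 -0.   0.3  0.7  0.   0. ]
```

```bash
python3 - <<'E'
from fit import *
R=np.array([318,270,205,136,78])/4+90; s=load('w7.png')
Y=-.072
def g(q):
    tp=np.array([0.49024,-0.21924,0.20512+q[4]])
    p=[.5672+q[0],-.1261+q[1],.245]
    uv=lambda P: wproj(s,tp,[3.1414,q[5],-1.3252],c2w(p,P))
    a=uv([tip((n-3)*.4189,Y+.0164,.027*q[3]) for n in range(1,6)])[:,1]-R
    def off(th,r,t,y): return [-.04+r*np.sin(th)+t*np.cos(th),y,.102+r*np.cos(th)-t*np.sin(th)]
    th=q[2]
    e=uv([off(th,.054,.004,Y),off(th,.054,-.004,Y),off(th,.030,.004,Y)])
    b=e[:,1]-(90+np.array([338,382,260])/4)
    u=uv([tip(th,Y)])[0,0]-(180+410/4)
    return np.r_[a,b,u]
for lab,m in [('none',[1,1,1,0,0,0]),('dotr',[1,1,1,1,0,0]),('z',[1,1,1,0,1,0]),('dotr+z',[1,1,1,1,1,0])]:
    m=np.array(m); x0=np.array([0,0,-.4,1,0,0.0004])
    F=lambda y:g(np.where(m==1,np.r_[y],x0))
    r=least_squares(F,x0,x_scale=[.1]*6); print(lab,np.where(m==1,r.x,x0).round(4),r.fun.round(1),round(r.cost,2))
E
```

```text
none [ 7.000e-04 -3.000e-04 -4.235e-01  1.000e+00  0.000e+00  4.000e-04] [-0.7 -0.3  0.   0.4  0.8  0.4 -0.2 -0.4  0. ] 0.87
dotr [ 8.0000e-04 -3.0000e-04 -4.2410e-01  1.0227e+00  0.0000e+00  4.0000e-04] [-0.   0.1  0.1  0.   0.   0.4 -0.2 -0.4  0. ] 0.19
z [ 1.200e-03 -1.000e-04 -4.104e-01  1.000e+00 -5.900e-03  4.000e-04] [-0.1  0.1  0.1  0.   0.1  0.3  0.  -0.6  0. ] 0.22
dotr+z [ 9.0000e-04 -2.0000e-04 -4.2060e-01  1.0173e+00 -1.5000e-03  4.0000e-04] [-0.   0.1  0.1  0.   0.   0.4 -0.2 -0.4  0. ] 0.19
```

```bash
python3 - <<'E'
from h import *
snap('scene','s8.png');snap('top','t8.png')
a=cv2.imread('pics/s8.png')[130:280,25:285]; cv2.imwrite('pics/s8c.png',cv2.resize(a,None,fx=3,fy=3,interpolation=cv2.INTER_CUBIC))
cv2.imwrite('pics/w7d.png',cv2.imread('pics/w7.png'))
E
```

```text
(no output)
```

View pics/s8c.png

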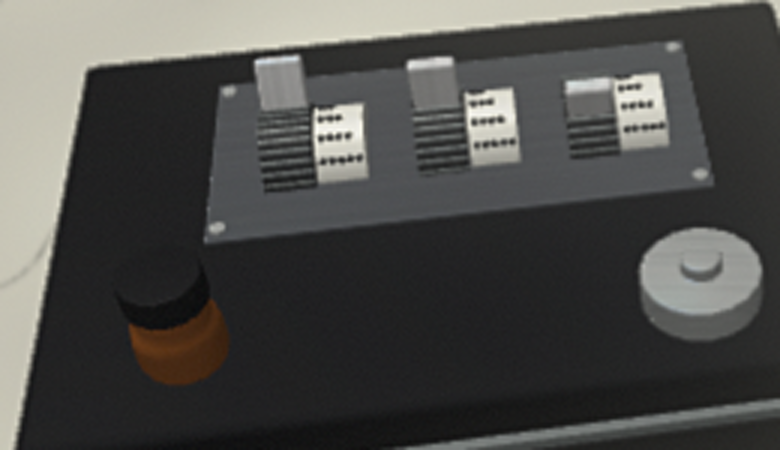

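View pics/w7d.png

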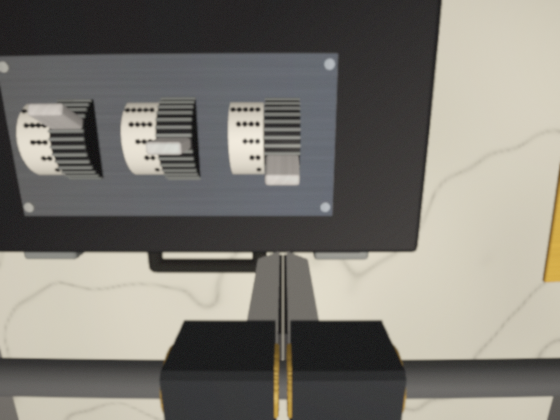

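```bash
python3 - <<'E'
from fit import *
s=load('s8.png'); w=load('w7.png')
for p in ([.5672,-.1261,.245],[.56545,-.12546,.2435]):
  for th in (.38,.419,.46): print(th,proj(s,c2w(p,[tip(th,.072),tip(0,0),tip(-th,-.072)])).round(1).tolist())
p=[.568,-.1264,.245]
for th in (.38,.419,.46):print(th,wproj(w,[0.49024,-0.21924,0.20512],[3.1414,0.0004,-1.3252],c2w(p,[tip(th,.072),tip(-.02,0),tip(-th,-.072)])).round(1).tolist())
a=cv2.imread('pics/w7.png')[90:210,10:210]; cv2.imwrite('pics/w7e.png',cv2.resize(a,None,fx=4,fy=4,interpolation=cv2.INTER_CUBIC))
a=cv2.imread('pics/s8.png')[140:200,95:255]; cv2.imwrite('pics/s8e.png',cv2.resize(a,None,fx=5,fy=5,interpolation=cv2.INTER_CUBIC))
E
```

```text
0.38 [[220.2, 156.7], [167.7, 150.8], [116.5, 149.3]]
0.419 [[220.4, 158.0], [167.7, 150.8], [116.7, 148.9]]
0.46 [[220.6, 159.4], [167.7, 150.8], [116.8, 148.6]]
0.38 [[220.9, 156.0], [168.5, 150.1], [117.3, 148.5]]
0.419 [[221.1, 157.3], [168.5, 150.1], [117.5, 148.1]]
0.46 [[221.2, 158.7], [168.5, 150.1], [117.7, 147.8]]
0.38 [[45.3, 112.1], [163.7, 147.2], [282.6, 176.9]]
0.419 [[45.6, 108.7], [163.7, 147.2], [282.6, 179.7]]
0.46 [[46.0, 105.3], [163.7, 147.2], [282.6, 182.6]]
```

View pics/w7e.png

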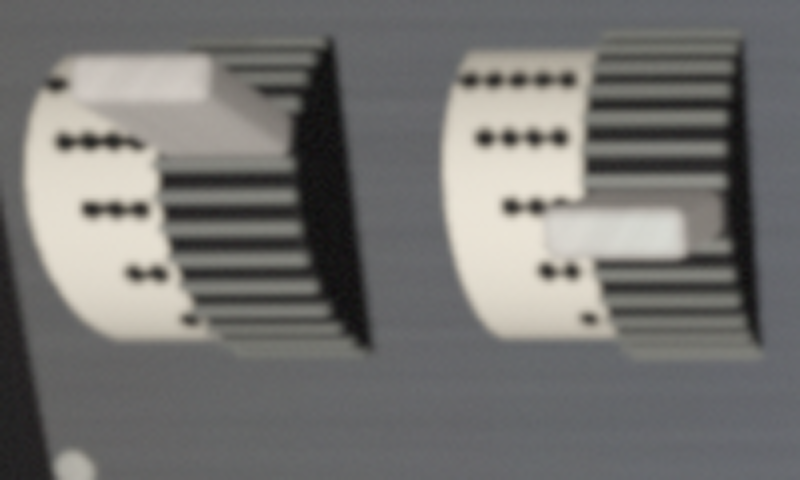

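View pics/s8e.png

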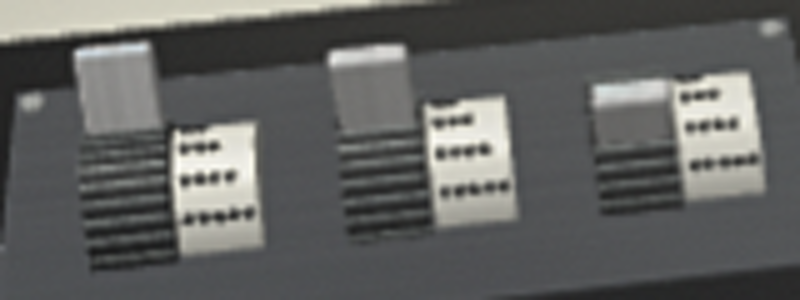

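```bash
python3 - <<'E'
from h import *
o=get_obs(); print(o['time'],o['wrist_force']); print(close_job())
E
```

```text
8.65 [ 0.5609036   0.39934655 -0.67613511]
the job is handed in; nothing more can be done
None
```

The lock is set to 4-3-2 and the job is handed in at 8.65 s. I pushed the left fin away from the robot first, then the right fin towards it, and did not touch the middle wheel.

| Wheel | Number | Target (rad) | Measured (rad) |
|---|---|---|---|
| Left | 4 | 0.419 | 0.42 (about 0.41 on a second look) |
| Middle | 3 | near 0 (start position) | about -0.02 to -0.03 |
| Right | 2 | -0.419 | -0.41 to -0.424, depending on the fit |

- **Right wheel:** it reached its number about 1.2 mm before I expected, so I did not push it further. I judged its angle only from views at a slant, so its reading is a little less certain than the left one.
- **Disagreements:** the scene-camera fins matched the predicted positions to about 1 to 2 pixels. The dot rows fitted about 2% off in scale, which is within the calibration's tolerance. The lid corners in the first top-view fit were 2 to 3 pixels out, so I relied on the closer wrist-camera views.
- **At hand-in:** the gripper was clear of everything, and the jar and weight still stood on the lid. The wrist force was never more than a few newtons in any reading I took.

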